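# Ease the cheese press by one notch

## Task

The cheese in the press is squeezed a little too hard: let the press off by one notch. Using only gentle fingertip pushes, tip the ratchet pawl up and back until it lies on its rest, push the spoked wheel backward (its top to the left, seen from the robot) by a single notch, then tip the pawl over again so that it drops into the next tooth gap and holds the wheel there. Grip or lift nothing, and leave the cheese mould and the things standing around where they are.

Things in the scene. Friction and masses are not known exactly. Their poses are not given: they have to be found in the camera images.
- press: Frame of a table cheese press, fixed: wooden base 160 (x) by 200 mm (y), two steel columns 176 mm apart, an aluminium crosshead 200 mm wide and 36 mm deep, 156 to 204 mm above the worktop; the toothed press bar rises to about 265 mm behind it. Origin at the centre of the underside, on the worktop. -x is the front (roughly towards the robot), +y left seen from the robot, z up.
- axle (a point): Fixed point on the wheel's axle, in the plane of the ratchet wheel, 180 mm above the worktop and 39 mm in front of the press's origin. The axle runs front to back (the press's x axis).
- ratchet_wheel: Wheel on the front of the crosshead: a steel ratchet disc, 90 mm across, 10 mm thick, with 12 saw teeth 8 mm deep, and 37 mm in front of it a hub with three spokes 120 degrees apart ending in black balls of 22 mm, ball centres 76 mm from the axle. Stiff (about 3 N at a ball), stays where it is left. With the pawl down it cannot turn backward but can click forward. Origin on the axle.
- wheel_turn (a joint): Angle of the wheel in rad, positive = backward (anticlockwise seen from the robot: the top goes left, to the press's +y). It starts within 0.06 of 0, where a tooth stands about 0.1 short of the pawl's nose (the play of the notch). One notch is 30 degrees, so 0.52 is one notch backward, with the same play: the pawl then stops it at about 0.62.
- spoke_ball (a point): Centre of the black ball (22 mm) on the upper right spoke, seen from the robot. It moves with the wheel: at wheel_turn 0 it is 38 mm to the right of the axle and 66 mm above it, in a plane 37 mm in front of the ratchet disc; one notch backward takes it straight above the axle (76 mm).
- pawl: Dark steel pawl hinged at the left above the wheel, in the plane of the ratchet disc: an arm 43 mm long whose nose lies in the teeth at the top of the disc, and a finger lever with a black ball of 18 mm. Mass 70 g, moved by its weight alone: lifted beyond about 0.9 rad it falls back to the left onto its rest pin and stays; below about 0.7 it falls onto the teeth. Origin on its pivot.
- pawl_swing (a joint): Angle of the pawl in rad: 0 = nose at the bottom of a tooth gap (0 to 0.07 within the play of the notch), 0.1 to 0.2 = nose on the tip of a tooth, 1.3 = thrown back on its rest.
- pawl_pivot (a point): Fixed point: the pawl's pivot, 42 mm to the left of the axle and 52 mm above it. The pivot's axis runs front to back.
- pawl_ball (a point): Centre of the black ball (18 mm) at the end of the pawl's finger lever, 65 mm from the pivot. Pawl down: 42 mm to the right of the pivot and 50 mm above it. Pawl thrown back: 37 mm to the left of the pivot and 54 mm above it.
- mould_mid (a point): Centre, half-way up, of the loose white perforated cheese mould (108 mm across, 90 mm high) that stands in the steel dish of the press under the foot; it is to stay there.
- salt_shaker: Salt shaker, 44 mm across, 90 mm high, loose, in front of the press; origin at the centre of its underside.
- tumbler: Glass tumbler, 69 mm across, 99 mm high, loose, in front of the press; origin at the centre of its underside.
- mug: Mug, 82 mm across, 91 mm high, loose; origin at the centre of its underside.
- peeler: Vegetable peeler with a dark blue handle, 170 mm long, loose, lying in front of the sink; origin at the centre of its underside.
- lemon: Lemon, 77 mm long, 56 mm high, loose, left of the sink; origin at the centre of its underside.
- jam_jar: Jam jar, 69 mm across, 99 mm high, loose, behind the press; origin at the centre of its underside.
- sugar_shaker: Sugar shaker, 58 mm across, 119 mm high, loose, behind the press; origin at the centre of its underside.

How it is judged (in metres and radians):
On the way, in this order (a step that is already met when the one before it is completed fails the run):
1. the pawl is thrown back onto its rest, the wheel not yet turned (value of joint pawl_swing above 1.15 rad and value of joint wheel_turn below 0.2 rad), for 0.2 s.
2. the wheel is pushed back by a notch while the pawl is up (value of joint wheel_turn between 0.3 and 0.7 rad and value of joint pawl_swing above 1.1 rad), for 0.2 s.
At the end, for the whole second after the job is handed in: The wheel stands one notch (0.52 rad) further back, between 0.42 and 0.66 rad, at rest, with the pawl down in the tooth gap (pawl_swing below 0.085 rad) (value of joint wheel_turn between 0.42 and 0.66 rad and value of joint pawl_swing below 0.085 rad and velocity of joint wheel_turn between -0.05 and 0.05 rad/s); the robot touches nothing.
It fails at once if the press is let off far more than one notch (value of joint wheel_turn above 0.85 rad).
It fails at once if the pawl is gripped or forced (more than 25 N from the fingers) (contact force between the fingers and pawl above 25 N).
It fails at once if the wheel is gripped or forced (more than 40 N from the fingers) (contact force between the fingers and ratchet_wheel above 40 N).
It fails at once if the cheese mould is shifted or lifted (distance of mould_mid from where it was at the start of the episode above 0.015 m).
It fails at once if something standing around is shifted, lifted or knocked over (distance of any of salt_shaker, tumbler, mug, peeler, lemon, jam_jar, sugar_shaker from where it was at the start of the episode above 0.025 m).
It also fails if it takes over 58 s, if anything falls off the work surface, if the arm or the gripper's body presses on something with over 40 N, if the wrist force passes 120 N, or if a joint passes its speed limit or range.

## Robot

A 7-joint arm with a two-finger parallel gripper is mounted at the origin on a cart in front of the work surface, level with it; the furniture and walls round the work are solid. World frame = base frame: x ahead of the robot, y to its left, z up, the work surface at z = 0. Lengths are in m, angles in degrees, forces in N, time in s.
With the tool pointing down it reaches from about 0.425 to 0.875 m from the base axis. Payload 8.4 kg.
Tool frame: the origin (TCP) lies midway between the tips of the shut fingers; the grasp point (between the pads) lies 19 mm behind it; y points along the fingers, z is the direction in which the jaws open and shut, and the axes are right-handed (so a half turn about y gives the same grasp; the last joint's range is limited). The gripper opens to 85 mm and grips with 20 to 120 N. Pads are 22 mm wide; open, the fingers measure 114 mm over their backs; the gripper's body (76 mm by 85 mm) begins 54 mm behind the grasp point. The pads swing forward as they close: fully open they stand 13 mm farther back than shut.
Start: joints at [-71.173, 19.091, 2.286, 83.961, -0.768, 76.965, -3.352], TCP at [0.27, 0.591, 0.231] pointing down, gripper open.
Joint ranges: [-147.57, 147.57], [-21.85, 119.76], [-74.77, 79.35], [14.55, 137.4], [-85.83, 265.84], [4.83, 119.75], [-152.11, 152.11]. Speed limits (degrees/s): [127.2, 127.2, 159.86, 159.86, 180, 180, 180].

## Interface

Orientations are given as a 3x3 rotation matrix whose columns are the frame's x, y, z axes.
In Python, from workcell import arm gives the robot as it stands.
- The arm moves only by the tool apply_moves, never from a script. Its argument "series" is a list of rows, each a list of 6 numbers: the shift along the tool's x, y, z in m, then the turn, a rotation vector about the tool's x, y, z in degrees. In form: [[x, y, z, wx, wy, wz], ...]. A call has 1 to 20 rows; each row shifts and turns the pose as measured when the row begins, along the tool's axes as they then stand; what a row does not reach is not made up. A row lasts 1/8 s, in which the tool goes at most 62.5 mm and 10.7 degrees, less where a joint would pass 70% of its speed; a pose out of reach is approached as far as the arm can. A call is refused whole if a number of a shift passes 0.0625 or a number of a turn 10.7, either way. A call with a gripper value outside its range is refused whole. "claw" is the opening, from -1 (shut) to 1 (fully open), set as the call begins (left out, the last holds). The fingers move at their own pace and stop on an object; the grip force is fixed at half the most. Time passes only in rows, so rows that do not move let the fingers close. It gives the time, the measured TCP pose, the force and the opening at its end, in the units of the state.
- arm.get_state(): the state, without advancing time (a new reading comes with each control period).
- arm.camera(name): name is "side" or "top" or "wrist"; returns a dict with "image" (400x640x3 uint8, red, green, blue), "fovy" (degrees; the focal length in pixels is half the picture's height over the tangent of half this angle, whatever the lens; pixels are square), "cx", "cy" (the principal point, pixels), "dist" ([k1, k2, p1, p2, k3] as OpenCV has them; the pictures are not rectified), "cam_to_world" (4x4, takes a point from camera to world coordinates). Camera axes: x right, y down, z forward; pixel columns grow to the right and rows downward; lengths in m; the calibration is good to about 2 mm. A picture is of the moment at which its call begins. There is no depth.
- arm.job_done(): hands the job in, once; it reports no verdict.
The state is a dict: "clock": time; "joint_positions": joint angles; "dq": joint speeds; "joint_torque": joint torques, N m; "position": TCP position; "tool_rot": TCP orientation; "force": force on the tool from outside, world axes, zero at the start; "moment": the same for the moment, N m; "width": opening from 0.0 (shut) to 1.0 (fully open).
Only numpy, scipy, OpenCV 4.12 (cv2) and the standard library are available. Lean on these libraries where they do the work, as an engineer would, in place of code of your own. Each camera call takes 0.05 s, during which the arm holds its last target.

## Working session

There is one attempt and no reset: what is moved stays moved. The work goes in short steps, Python scripts to look and compute and a tool call to move; the robot and the scene stay as the last step left them, time stands still between calls to the robot, and variables do not carry over. Pictures are saved under pics/ and viewed, and the job is handed in when it is done.

Besides the shell and the picture viewer there is one more tool, called after "Emit:" as a command line: name --pt "numbers of a row" for each row, then --argument value for the rest. apply_moves: Moves the arm, as the interface text tells. Its arguments: {"type":"object","properties":{"series":{"type":"array"},"claw":{"type":"number"}},"required":["series"]}

```bash
mkdir -p pics; ls; python3 - <<'E'
from workcell import arm
import cv2,numpy as np
s=arm.get_state()
print(s)
for n in ["side","top","wrist"]:
    c=arm.camera(n); cv2.imwrite(f"pics/{n}0.png",c["image"][:,:,::-1])
    print(n,c["fovy"],c["cx"],c["cy"],c["dist"],np.round(c["cam_to_world"],3).tolist())
E
```

```text
pics
{'clock': 0.0, 'joint_positions': array([-71.17188815,  19.13169436,   2.28611327,  84.01192363,
        -0.7670848 ,  76.96494269,  -3.35096185]), 'dq': array([ 0.01541841,  0.01152969, -0.06261164, -0.10158885,  0.01083861,
        0.06546086, -0.06223871]), 'joint_torque': array([ 2.54486285e-04, -6.58536243e+01,  1.36542063e+00, -4.05574071e+01,
        1.66206819e-02,  1.22936902e-02, -4.55389079e-05]), 'position': array([0.26952762, 0.59098084, 0.23041497]), 'tool_rot': array([[ 9.09865129e-01, -5.54650785e-04,  4.14903771e-01],
       [-4.14904121e-01, -1.53138114e-03,  9.09863850e-01],
       [ 1.30719110e-04, -9.99998674e-01, -1.62347719e-03]]), 'force': array([-0.41913382,  0.9215181 ,  0.2753773 ]), 'moment': array([ 0.00818582,  0.01788409, -0.01309631]), 'width': 1.001464454529432}
side 51.547660066406806 316.8420937605999 196.50294463320859 [-0.08027043  0.          0.          0.          0.        ] [[0.839, -0.303, 0.452, -0.092], [-0.544, -0.444, 0.713, -0.875], [-0.016, -0.843, -0.537, 0.986], [0.0, 0.0, 0.0, 1.0]]
top 48.694915385672296 318.44787652477413 196.5551474299509 [-0.06812277  0.          0.          0.          0.        ] [[0.073, -0.94, 0.334, 0.07], [-0.997, -0.066, 0.032, 0.131], [-0.008, -0.335, -0.942, 1.578], [0.0, 0.0, 0.0, 1.0]]
wrist 67.62665206026648 320.6273855450085 203.02810311592518 [0.01064215 0.         0.         0.         0.        ] [[0.414, 0.87, 0.268, 0.201], [0.91, -0.395, -0.124, 0.622], [-0.002, 0.296, -0.955, 0.372], [0.0, 0.0, 0.0, 1.0]]
```

View pics/side0.png

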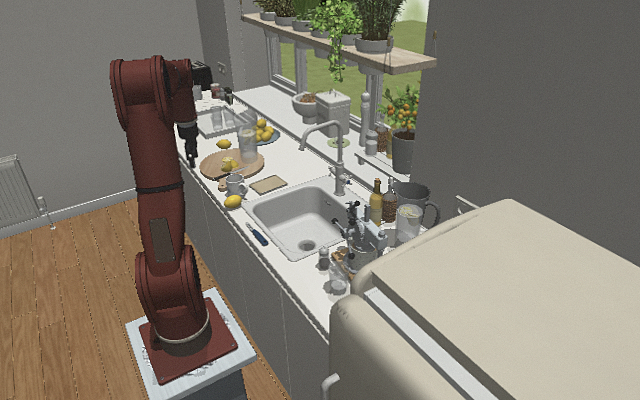

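View pics/top0.png

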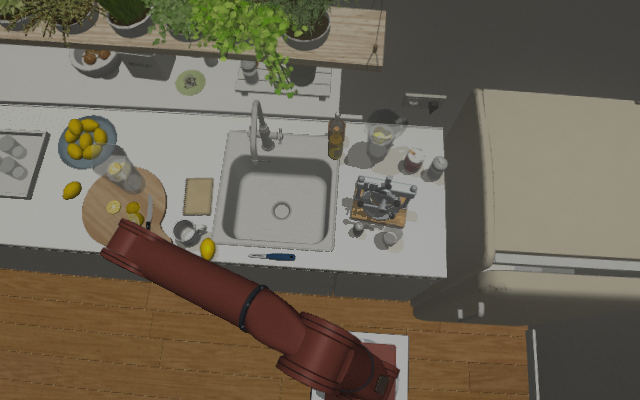

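View pics/wrist0.png

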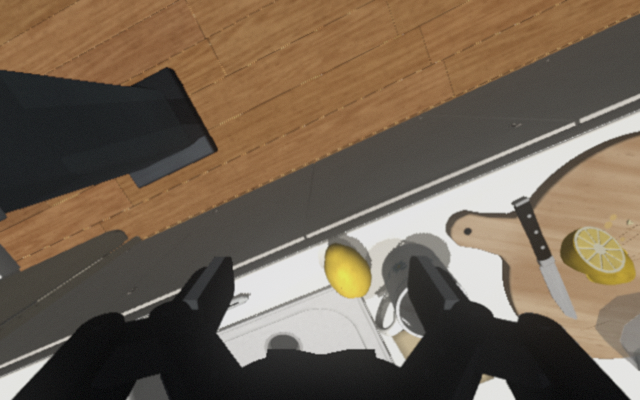

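```bash
cat > h.py <<'E'
import cv2,numpy as np
from workcell import arm
def K(c):
    f=200/np.tan(np.radians(c["fovy"]/2)); return np.array([[f,0,c["cx"]],[0,f,c["cy"]],[0,0,1.]])
def ray(c,p):
    u=cv2.undistortPoints(np.array([[p]],float),K(c),np.array(c["dist"]))[0,0]
    T=np.array(c["cam_to_world"]); d=T[:3,:3]@np.array([u[0],u[1],1]); return T[:3,3],d/np.linalg.norm(d)
def onz(c,p,z):
    o,d=ray(c,p); return o+d*(z-o[2])/d[2]
def proj(c,P):
    T=np.linalg.inv(np.array(c["cam_to_world"])); P=np.atleast_2d(P).astype(float)
    return cv2.projectPoints(P,cv2.Rodrigues(T[:3,:3])[0],T[:3,3],K(c),np.array(c["dist"]))[0][:,0]
def tri(pairs):
    A=np.zeros((3,3));b=np.zeros(3)
    for c,p in pairs:
        o,d=ray(c,p);M=np.eye(3)-np.outer(d,d);A+=M;b+=M@o
    X=np.linalg.solve(A,b); return X,[np.linalg.norm((np.eye(3)-np.outer(ray(c,p)[1],ray(c,p)[1]))@(X-ray(c,p)[0])) for c,p in pairs]
def crop(c,x0,y0,w,h,s,fn):
    im=np.ascontiguousarray(c["image"][y0:y0+h,x0:x0+w,::-1]); cv2.imwrite(fn,cv2.resize(im,None,fx=s,fy=s,interpolation=cv2.INTER_CUBIC))
E
python3 - <<'E'
from h import *
c=arm.camera("side");crop(c,300,190,110,110,5,"pics/s1.png")
t=arm.camera("top");crop(t,330,150,110,110,5,"pics/t1.png")
print(onz(t,(381,207),0.02))
E
```

```text
[ 0.59755076 -0.05024458  0.02      ]
```

View pics/s1.png

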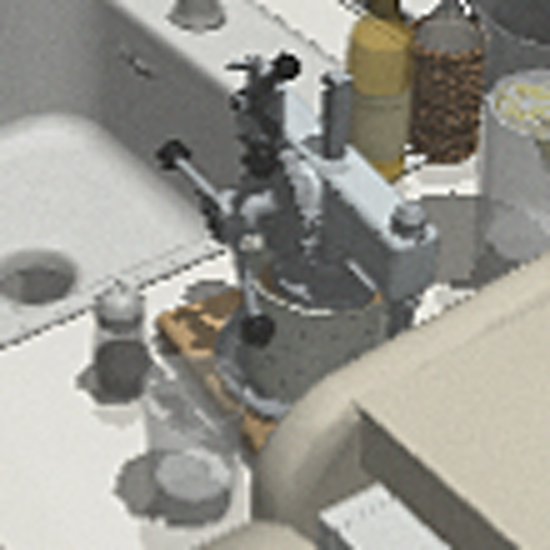

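View pics/t1.png

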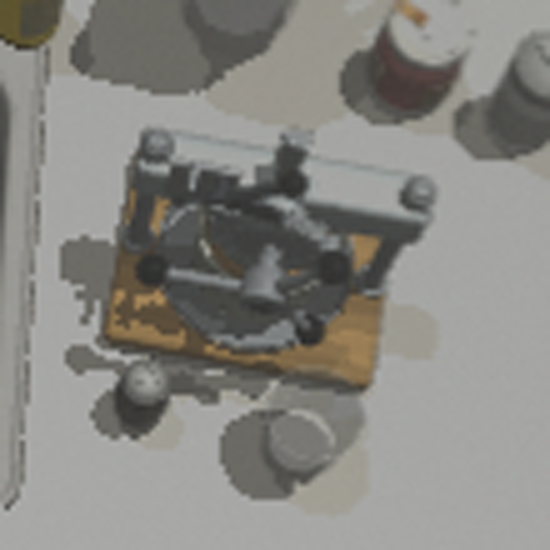

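```bash
python3 - <<'E'
from h import *
c=arm.camera("side");t=arm.camera("top")
q={"left":((175,155),(152,270)),"UR":((262,157),(333,268)),"low":((258,330),(308,327)),"pawl":((288,66),(290,185)),"colcapR":((408,215),(418,190))}
for k,(a,b) in q.items():
    X,e=tri([(c,(a[0]/5+299.9,a[1]/5+189.9)),(t,(b[0]/5+329.9,b[1]/5+149.9))]);print(k,X.round(4),np.round(e,4))
# base corners on top z=?
for p in [(125,190),(108,338),(370,388),(385,290)]:
    print(p,onz(t,(p[0]/5+330,p[1]/5+150),0.02).round(4))
for p in [(157,143),(418,188)]:
    print(p,onz(t,(p[0]/5+330,p[1]/5+150),0.215).round(4))
E
```

```text
left [0.5525 0.0367 0.1772] [0.0021 0.0021]
UR [ 0.5383 -0.0738  0.2473] [0.0025 0.0025]
low [ 0.5395 -0.0771  0.1129] [0.0011 0.0011]
pawl [ 0.581  -0.0413  0.2794] [0.0031 0.0031]
colcapR [ 0.6074 -0.134   0.2123] [0.0009 0.0009]
(125, 190) [0.6661 0.0495 0.02  ]
(108, 338) [0.5488 0.0567 0.02  ]
(370, 388) [ 0.5241 -0.1364  0.02  ]
(385, 290) [ 0.6004 -0.1468  0.02  ]
(157, 143) [0.6264 0.04   0.215 ]
(418, 188) [ 0.6066 -0.1334  0.215 ]
```

```bash
cat >> h.py <<'E'
from scipy.spatial.transform import Rotation as R
O=np.array([.6185,-.0468]);ex=np.array([.9931,-.1175]);ey=np.array([.1175,.9931])
RT=np.column_stack([[-ey[0],-ey[1],0],[0,0,-1],[ex[0],ex[1],0]])
def pw(px,lat,z): return np.r_[O+px*ex+lat*ey,z]
def inpress(P): d=np.array(P)[:2]-O; return np.array([d@ex,d@ey,P[2]])
def plan(target,n):
    s=arm.get_state();p=s["position"];Rc=s["tool_rot"]
    rv=R.from_matrix(Rc.T@RT).as_rotvec(); 
    rows=[]
    for i in range(n):
        Ri=Rc@R.from_rotvec(rv*i/n).as_matrix()
        rows.append(np.r_[Ri.T@((target-p)/n),np.degrees(rv)/n].round(4).tolist())
    print(rows)
E
python3 - <<'E'
from h import *
plan(pw(-.042,-.055,.37),16)
t=arm.camera("top")
for p in [(255,105),(265,150)]:print(onz(t,p,.3))
E
```

```text
[[0.0349, -0.0087, -0.0313, 0.0012, 4.5146, 0.001], [0.0373, -0.0087, -0.0285, 0.0012, 4.5146, 0.001], [0.0394, -0.0087, -0.0254, 0.0012, 4.5146, 0.001], [0.0413, -0.0087, -0.0223, 0.0012, 4.5146, 0.001], [0.0429, -0.0087, -0.0189, 0.0012, 4.5146, 0.001], [0.0443, -0.0087, -0.0155, 0.0012, 4.5146, 0.001], [0.0454, -0.0087, -0.012, 0.0012, 4.5146, 0.001], [0.0462, -0.0087, -0.0084, 0.0012, 4.5146, 0.001], [0.0467, -0.0087, -0.0047, 0.0012, 4.5146, 0.001], [0.0469, -0.0087, -0.001, 0.0012, 4.5146, 0.001], [0.0468, -0.0087, 0.0027, 0.0012, 4.5146, 0.001], [0.0465, -0.0087, 0.0064, 0.0012, 4.5146, 0.001], [0.0458, -0.0087, 0.01, 0.0012, 4.5146, 0.001], [0.0449, -0.0087, 0.0136, 0.0012, 4.5146, 0.001], [0.0437, -0.0087, 0.0171, 0.0012, 4.5146, 0.001], [0.0422, -0.0087, 0.0205, 0.0012, 4.5146, 0.001]]
[0.83131157 0.40966045 0.3       ]
[0.66864989 0.35698571 0.3       ]
```

Emit:
apply_moves --claw -1 --pt "0.035 -0.009 -0.031 0 4.5 0" --pt "0.037 -0.009 -0.028 0 4.5 0" --pt "0.039 -0.009 -0.025 0 4.5 0" --pt "0.041 -0.009 -0.022 0 4.5 0" --pt "0.043 -0.009 -0.019 0 4.5 0" --pt "0.044 -0.009 -0.015 0 4.5 0" --pt "0.045 -0.009 -0.012 0 4.5 0" --pt "0.046 -0.009 -0.008 0 4.5 0" --pt "0.047 -0.009 -0.005 0 4.5 0" --pt "0.047 -0.009 -0.001 0 4.5 0" --pt "0.047 -0.009 0.003 0 4.5 0" --pt "0.046 -0.009 0.006 0 4.5 0"

```text
clock: 1.9
position: [0.494, 0.0621, 0.3422]
tool_rot: [[0.175, 0.001, 0.984], [-0.984, 0.003, 0.175], [-0.003, -1.0, 0.002]]
force: [1.0, 0.6, -0.1]
width: 0.001
```

```bash
python3 - <<'E'
from h import *
s=arm.get_state();print(s["clock"],s["position"],inpress(s["position"]),s["width"],s["joint_positions"])
plan(pw(-.042,-.055,.37),9)
c=arm.camera("wrist");cv2.imwrite("pics/w1.png",c["image"][:,:,::-1])
E
```

```text
1.9 [0.49402059 0.06210262 0.34224925] [-0.13641656  0.09352486  0.34224925] 0.001025557255439015 [-42.83037295  -2.55224158  29.86682956  95.38724293   1.09950948
  86.70618491  -2.94617366]
[[0.0188, -0.0031, 0.0053, -0.0094, 1.8722, -0.0216], [0.0186, -0.0031, 0.0059, -0.0094, 1.8722, -0.0216], [0.0184, -0.0031, 0.0065, -0.0094, 1.8722, -0.0216], [0.0182, -0.0031, 0.0071, -0.0094, 1.8722, -0.0216], [0.018, -0.0031, 0.0077, -0.0094, 1.8722, -0.0216], [0.0177, -0.0031, 0.0083, -0.0094, 1.8722, -0.0216], [0.0174, -0.0031, 0.0088, -0.0094, 1.8722, -0.0216], [0.0172, -0.0031, 0.0094, -0.0094, 1.8722, -0.0216], [0.0168, -0.0031, 0.0099, -0.0094, 1.8722, -0.0216]]
```

View pics/w1.png

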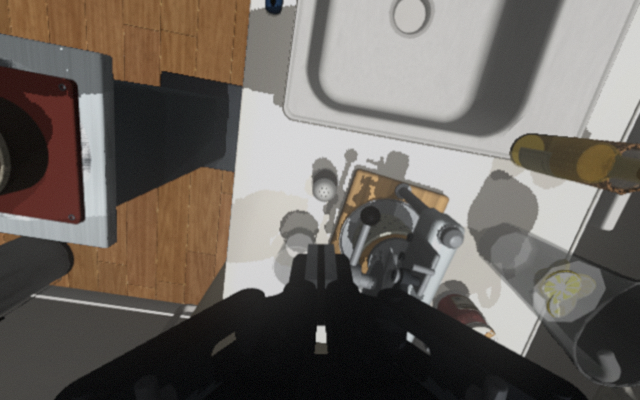

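Emit:
apply_moves --pt "0.028 -0.005 0.008 0 2.8 0" --pt "0.028 -0.005 0.009 0 2.8 0" --pt "0.027 -0.005 0.011 0 2.8 0" --pt "0.027 -0.005 0.012 0 2.8 0" --pt "0.026 -0.005 0.013 0 2.8 0" --pt "0.025 -0.004 0.014 0 2.8 0" --pt "0 0 0 0 0 0"

```text
clock: 2.82
position: [0.5724, -0.1107, 0.374]
tool_rot: [[-0.14, 0.005, 0.99], [-0.99, 0.002, -0.14], [-0.003, -1.0, 0.005]]
force: [-0.3, -0.3, 0.4]
width: 0.004
```

```bash
python3 - <<'E'
from h import *
s=arm.get_state();print(s["clock"],s["position"],inpress(s["position"]),s["tool_rot"].round(3),s["force"])
plan(pw(-.042,-.055,.272),1)
c=arm.camera("wrist");cv2.imwrite("pics/w2.png",c["image"][:,:,::-1])
t=arm.camera("top");crop(t,330,120,140,120,5,"pics/t2.png")
c=arm.camera("side");crop(c,300,170,130,110,5,"pics/s2.png")
E
```

```text
2.825 [ 0.57241526 -0.11071881  0.37402167] [-0.0382563  -0.06889272  0.37402167] [[-0.14   0.005  0.99 ]
 [-0.99   0.002 -0.14 ]
 [-0.003 -1.     0.005]] [-0.33118571 -0.25503368  0.39509786]
[[-0.0135, 0.102, -0.0045, -0.2694, -1.325, -0.1688]]
```

View pics/w2.png

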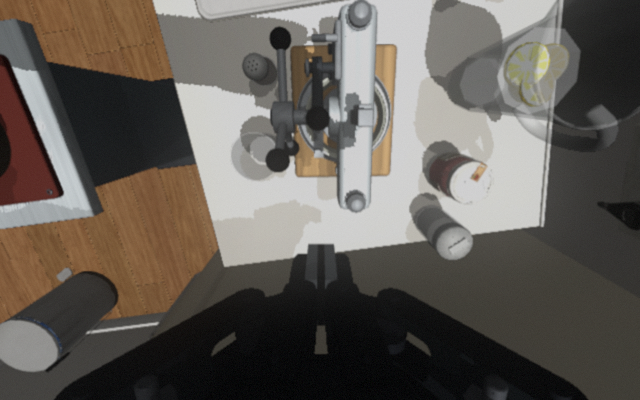

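View pics/s2.png

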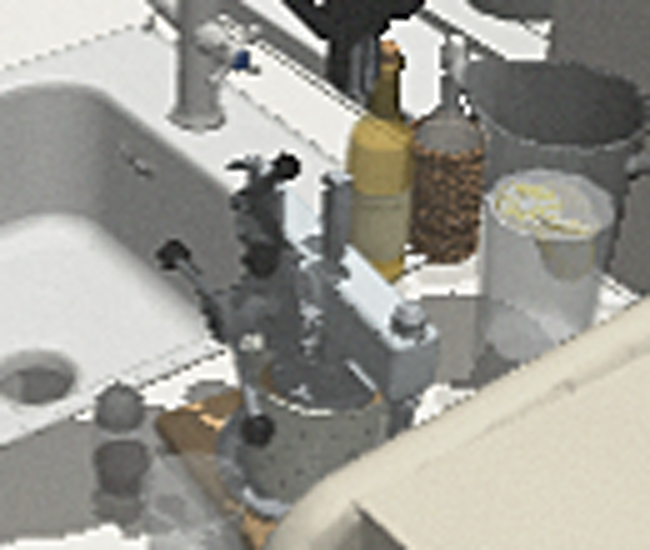

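View pics/t2.png

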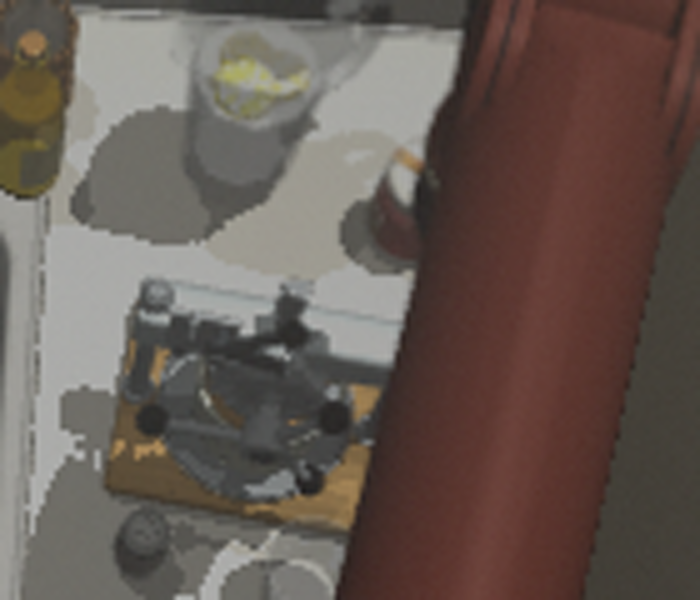

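```bash
python3 - <<'E'
from h import *
c=arm.camera("wrist")
im=c["image"];m=((im.max(2)<40)*255).astype(np.uint8)[:190,:]
q={"L":((280,38),.18),"UR":((278,160),.246),"pawl":((317,118),.282),"capL":((357,13),.215),"capR":((356,202),.215)}
g=cv2.cvtColor(im,cv2.COLOR_RGB2GRAY)
for k,(p,z) in q.items():
    if k in("L","UR","pawl"):
        x,y=p;w=g[max(y-16,0):y+17,x-16:x+17]<38
        n,l,st,ce=cv2.connectedComponentsWithStats(w.astype(np.uint8));i=1+np.argmax(st[1:,4]);print(k,ce[i]+[x-16,max(y-16,0)],st[i])
    X=onz(c,p,z);print(k,X.round(4),inpress(X).round(4))
crop(c,220,0,200,220,3,"pics/w3.png")
E
```

```text
L [281.65797101  41.89565217] [  8   9  20  22 345]
L [0.5517 0.0417 0.18  ] [-0.0767  0.0801  0.18  ]
UR [283. 155.] [21 11  1  1  1]
UR [ 0.5387 -0.0697  0.246 ] [-0.0766 -0.0321  0.246 ]
pawl [318.37801609 121.8310992 ] [  7   8  22  24 373]
pawl [ 0.579  -0.0376  0.282 ] [-0.0404  0.0045  0.282 ]
capL [0.6252 0.0442 0.215 ] [-0.004   0.0911  0.215 ]
capR [ 0.6073 -0.1284  0.215 ] [-0.0016 -0.0824  0.215 ]
```

View pics/w3.png

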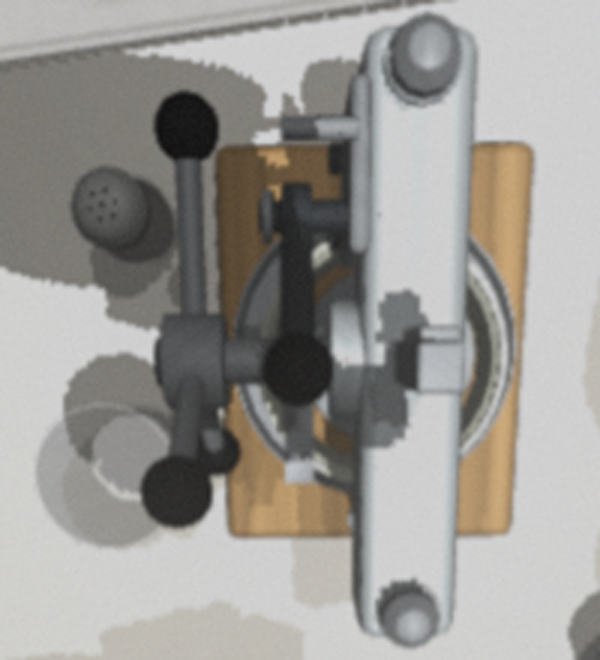

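```bash
python3 - <<'E'
from h import *
c=arm.camera("wrist")
for k,p,z in [("L",(282,42.3),.18),("UR",(279,163.7),.246),("pawl",(319.3,122.7),.282),("capL",(362,18.3),.213),("capR",(356.7,204.3),.213)]:
    X=onz(c,p,z);print(k,X.round(4),inpress(X).round(4))
E
```

```text
L [0.5529 0.038  0.18  ] [-0.0751  0.0765  0.18  ]
UR [ 0.5389 -0.0728  0.246 ] [-0.076  -0.0352  0.246 ]
pawl [ 0.5801 -0.0409  0.282 ] [-0.0388  0.0013  0.282 ]
capL [0.6295 0.0404 0.213 ] [0.0006 0.0879 0.213 ]
capR [ 0.6079 -0.1314  0.213 ] [-0.0006 -0.0853  0.213 ]
```

Emit:
apply_moves --pt "-0.006 0.04 -0.002 0 -1.3 0" --pt "-0.006 0.035 -0.002 0 0 0" --pt "0 0.018 0 0 0 0" --pt "0 0.004 0 0 0 0" --pt "0 0 0 0 0 0"

```text
clock: 3.7
position: [0.5699, -0.0891, 0.2757]
tool_rot: [[-0.103, 0.008, 0.995], [-0.995, 0.007, -0.103], [-0.008, -1.0, 0.007]]
force: [-0.7, -1.4, 1.0]
width: 0.003
```

```bash
python3 - <<'E'
from h import *
s=arm.get_state();print(s["clock"],inpress(s["position"]),s["force"])
plan(pw(-.042,-.055,.272),1)
c=arm.camera("wrist");crop(c,220,0,200,220,3,"pics/w4.png")
E
```

```text
3.7 [-0.04325747 -0.0477541   0.27569797] [-0.68056902 -1.42706475  1.04519046]
[[0.0073, 0.0036, 0.0011, -0.3888, 0.8374, -0.4615]]
```

View pics/w4.png

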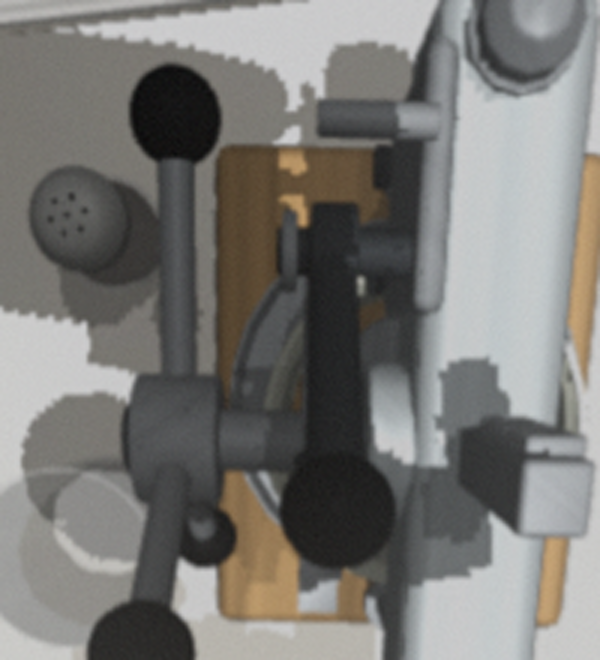

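Emit:
apply_moves --pt "-0.012 0.001 0 0 0.8 0" --pt "-0.012 0.001 0 0 0 0" --pt "-0.007 0 0 0 0 0" --pt "-0.007 0 0 0 0 0" --pt "-0.007 0 0 0 0 0" --pt "-0.007 0 0 0 0 0" --pt "-0.007 0 0 0 0 0"

```text
clock: 4.62
position: [0.5783, -0.0268, 0.2765]
tool_rot: [[-0.118, 0.011, 0.993], [-0.993, 0.007, -0.118], [-0.008, -1.0, 0.01]]
force: [0.4, -0.0, 0.0]
width: 0.001
```

```bash
python3 - <<'E'
from h import *
s=arm.get_state();print(s["clock"],inpress(s["position"]),s["force"])
plan(pw(-.042,.037,.274),1)
c=arm.camera("wrist");crop(c,220,0,200,250,2.4,"pics/w5.png")
E
```

```text
4.625 [-0.04226138  0.01514187  0.27646584] [ 0.37688727 -0.04548166  0.00135063]
[[-0.0218, 0.0027, 0.0002, -0.5873, -0.0356, -0.4866]]
```

View pics/w5.png

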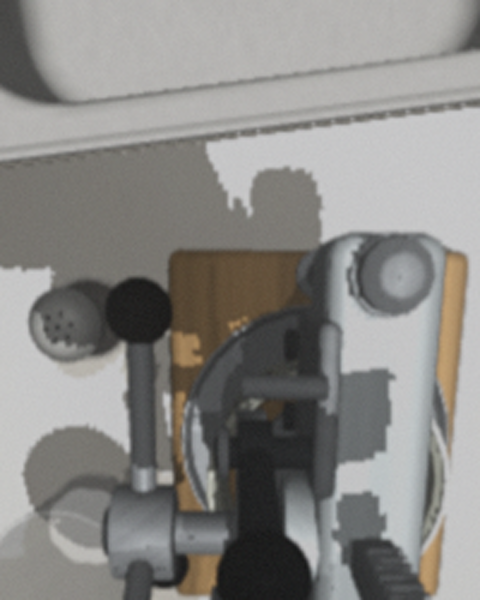

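Emit:
apply_moves --pt "-0.007 0 0 0 0 0" --pt "-0.007 0 0 0 0 0" --pt "-0.006 0 0 0 0 0" --pt "-0.005 0 0 0 0 0" --pt "0 0 0 0 0 0" --pt "0 0 0 0 0 0"

```text
clock: 5.42
position: [0.5815, 0.0012, 0.2765]
tool_rot: [[-0.117, 0.011, 0.993], [-0.993, 0.008, -0.117], [-0.009, -1.0, 0.01]]
force: [1.3, -0.2, -0.6]
width: 0.001
```

```bash
python3 - <<'E'
from h import *
s=arm.get_state();print(s["clock"],inpress(s["position"]),s["force"])
c=arm.camera("wrist");crop(c,220,0,200,250,2.4,"pics/w6.png")
c=arm.camera("side");crop(c,300,170,130,110,5,"pics/s6.png")
E
```

```text
5.425 [-0.04237726  0.04334032  0.2764586 ] [ 1.30064278 -0.19727006 -0.58129318]
```

View pics/w6.png

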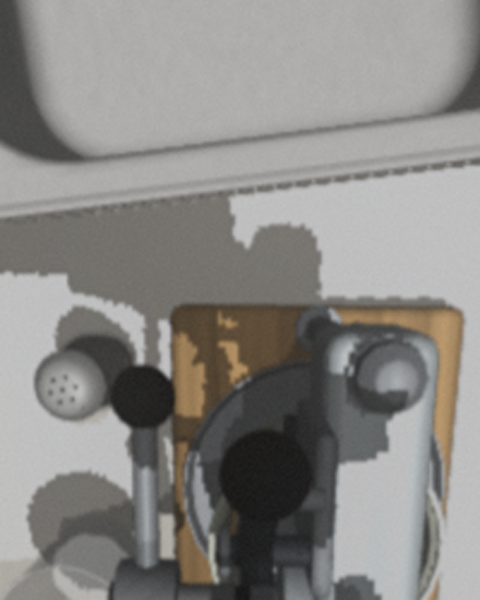

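View pics/s6.png

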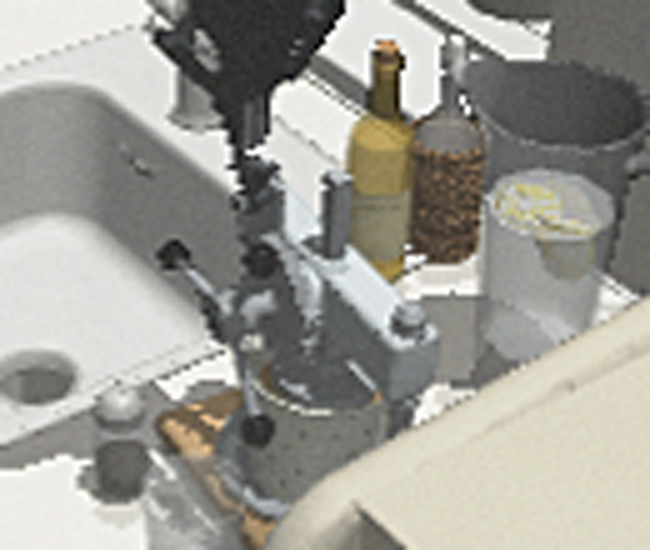

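```bash
python3 - <<'E'
from h import *
c=arm.camera("wrist")
for p,z in [((330.4,198),.286),((279,165.5),.18)]:
    print(inpress(onz(c,p,z)))
E
```

```text
[-0.03819534  0.07978204  0.286     ]
[-0.07511057  0.07699058  0.18      ]
```

Emit:
apply_moves --pt "0.005 -0.02 -0.008 -0.6 0 -0.5" --pt "0.02 -0.016 -0.012 0 0 0" --pt "0.03 0 -0.012 0 0 0" --pt "0.03 0 -0.003 0 0 0" --pt "0.025 0 0 0 0 0" --pt "0.008 0.012 0 0 0 0" --pt "0 0.025 0 0 0 0" --pt "0 0.02 0 0 0 0" --pt "0 0.01 0 0 0 0" --pt "0 0 0 0 0 0"

```text
clock: 6.82
position: [0.5263, -0.1201, 0.2383]
tool_rot: [[-0.121, -0.005, 0.993], [-0.993, 0.001, -0.121], [-0.0, -1.0, -0.005]]
force: [0.9, 1.2, 0.1]
width: 0.002
```

```bash
python3 - <<'E'
from h import *
s=arm.get_state();print(s["clock"],inpress(s["position"]),s["force"])
plan(pw(-.078,-.075,.238),1)
c=arm.camera("wrist");crop(c,200,0,240,250,2.4,"pics/w7.png")
E
```

```text
6.825 [-0.08291971 -0.08358595  0.23833754] [0.86422671 1.23984177 0.08191385]
[[-0.0086, 0.0003, 0.0049, 0.2964, -0.1885, -0.0179]]
```

View pics/w7.png

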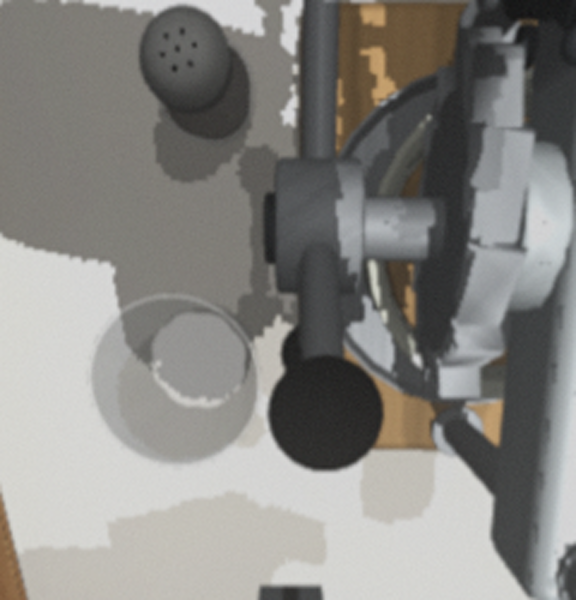

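Emit:
apply_moves --pt "-0.008 0 0.006 0 0 0" --pt "-0.008 0 0 0 0 0" --pt "-0.006 0 0 0 0 0" --pt "-0.005 0 0 0 0 0" --pt "-0.005 0 0 0 0 0" --pt "-0.005 0 0 0 0 0" --pt "-0.005 0 0 0 0 0" --pt "-0.005 0 0 0 0 0"

```text
clock: 7.88
position: [0.5401, -0.0803, 0.2442]
tool_rot: [[-0.128, 0.002, 0.992], [-0.992, -0.009, -0.128], [0.008, -1.0, 0.003]]
force: [-1.4, -5.3, 4.6]
width: 0.005
```

```bash
python3 - <<'E'
from h import *
s=arm.get_state();print(s["clock"],inpress(s["position"]),s["force"])
plan(pw(-.078,-.024,.238),1)
c=arm.camera("wrist");crop(c,200,0,240,250,2.4,"pics/w8.png")
E
```

```text
7.875 [-0.07393872 -0.04248751  0.24416326] [-1.44052868 -5.33791274  4.60812843]
[[-0.0185, 0.006, -0.0043, -0.1617, -0.6073, 0.4813]]
```

View pics/w8.png

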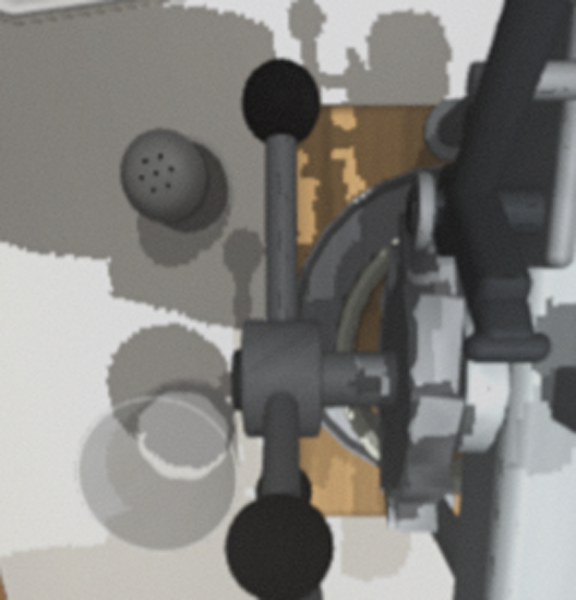

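```bash
python3 - <<'E'
from h import *
c=arm.camera("wrist")
for z in (.248,.252): print(inpress(onz(c,(316.3,228.3),z)))
print(inpress(onz(c,(317,42.5),.17)))
E
```

```text
[-0.07601376 -0.02234635  0.248     ]
[-0.07594752 -0.02068668  0.252     ]
[-0.07516343  0.07436575  0.17      ]
```

Emit:
apply_moves --pt "-0.006 0.003 -0.001 0 -0.3 0.3" --pt "-0.006 0.002 -0.001 0 -0.3 0" --pt "-0.006 0.001 -0.001 0 0 0" --pt "-0.005 0 0 0 0 0"

```text
clock: 8.48
position: [0.5406, -0.0586, 0.2392]
tool_rot: [[-0.12, 0.005, 0.993], [-0.993, -0.005, -0.12], [0.004, -1.0, 0.006]]
force: [-1.7, -4.1, 3.8]
width: -0.002
```

```bash
python3 - <<'E'
from h import *
s=arm.get_state();print(s["clock"],inpress(s["position"]),s["force"])
c=arm.camera("wrist");crop(c,200,0,240,280,2.1,"pics/w9.png")
c=arm.camera("side");crop(c,300,170,130,110,5,"pics/s9.png")
E
```

```text
8.475 [-0.07593535 -0.02088662  0.23924957] [-1.6775919  -4.10008625  3.79839631]
```

View pics/w9.png

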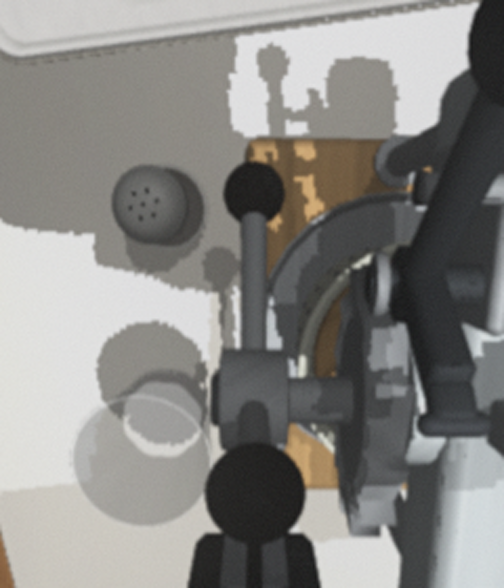

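View pics/s9.png

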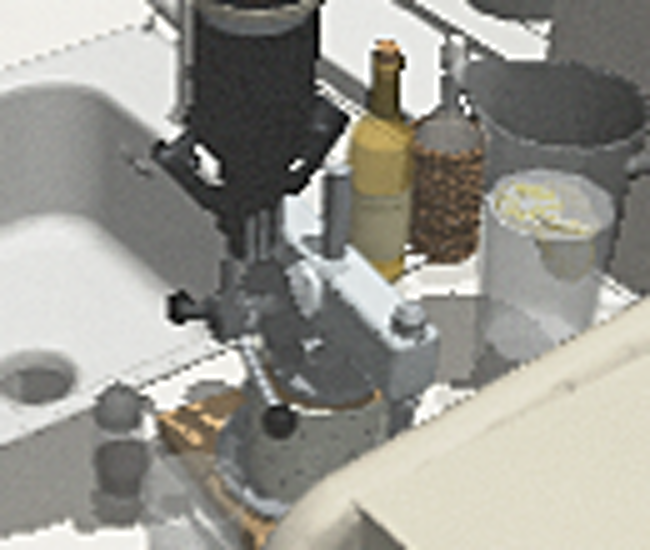

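```bash
python3 - <<'E'
from h import *
c=arm.camera("wrist");s=arm.camera("side")
print(inpress(onz(c,(321.4,235.2),.256)),inpress(onz(c,(320.5,91.4),.142)))
for lat0 in(0,.0013):
  for th in (.42,.52,.62):
    q=np.array([pw(-.076,lat0+.076*np.cos(a+th),.18+.076*np.sin(a+th)) for a in np.radians([0])+0] )
    pts=[pw(-.076,lat0-.076*np.cos(np.radians(60+120*k)+th),.18+.076*np.sin(np.radians(60+120*k)+th)) for k in range(3)]
    print(lat0,th,proj(c,pts).round(1).tolist(),proj(s,pts).round(1).tolist())
E
```

```text
[-0.07585214  0.00122616  0.256     ] [-0.07568334  0.06810437  0.142     ]
0 0.42 [[321.0, 253.0], [320.1, 88.9], [320.1, 245.5]] [[347.1, 214.6], [334.9, 228.9], [354.7, 254.8]]
0 0.52 [[321.1, 238.2], [320.1, 94.4], [320.1, 252.9]] [[345.9, 213.2], [335.4, 231.1], [355.4, 254.0]]
0 0.62 [[321.1, 222.3], [320.0, 100.5], [320.1, 260.1]] [[344.7, 212.1], [335.9, 233.3], [356.1, 253.0]]
0.0013 0.42 [[321.0, 250.4], [320.1, 87.0], [320.1, 244.2]] [[346.9, 214.4], [334.7, 228.7], [354.5, 254.5]]
0.0013 0.52 [[321.1, 235.6], [320.1, 92.6], [320.1, 251.6]] [[345.7, 213.0], [335.2, 230.9], [355.2, 253.7]]
0.0013 0.62 [[321.1, 219.6], [320.0, 98.7], [320.1, 258.8]] [[344.5, 211.9], [335.7, 233.1], [355.9, 252.7]]
```

Emit:
apply_moves --pt "0.01 0 0 0 0 0" --pt "0.015 0 -0.004 -0.4 0 0.3" --pt "0.005 -0.03 0 0 0 0" --pt "0 -0.04 0 0 0 0" --pt "0 -0.04 0 0 0 0" --pt "0 0 0 0 0 0"

```text
clock: 9.43
position: [0.5301, -0.0934, 0.3507]
tool_rot: [[-0.122, -0.006, 0.992], [-0.992, 0.004, -0.122], [-0.003, -1.0, -0.007]]
force: [-0.1, -0.1, -1.1]
width: -0.0
```

```bash
python3 - <<'E'
from h import *
s=arm.get_state();print(s["clock"],inpress(s["position"]),s["force"])
plan(pw(-.040,.119,.35),1)
c=arm.camera("wrist");crop(c,200,0,240,250,2.4,"pics/w10.png")
E
```

```text
9.425 [-0.08234542 -0.05671259  0.35067031] [-0.08929562 -0.10409484 -1.11001156]
[[-0.1759, 0.001, 0.0415, 0.3988, -0.2829, -0.1976]]
```

View pics/w10.png

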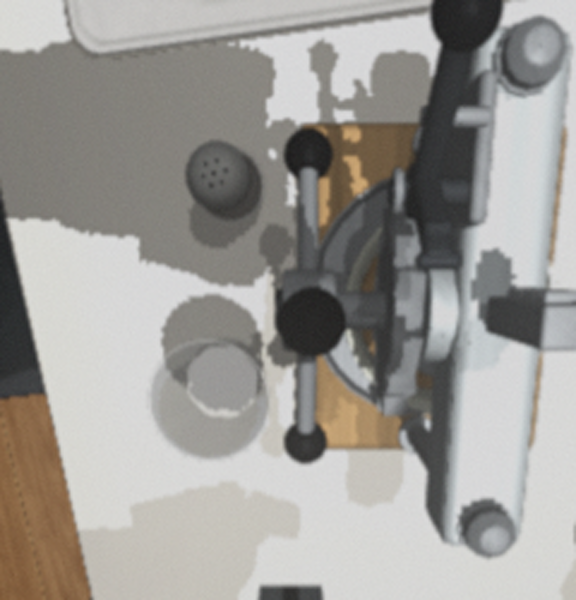

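```bash
python3 - <<'E'
from h import *
c=arm.camera("wrist")
lat0=.0013
for th in (.42,.52,.62):
    pts=[pw(-.076,lat0-.076*np.cos(np.radians(60+120*k)+th),.18+.076*np.sin(np.radians(60+120*k)+th)) for k in range(3)]
    print(th,proj(c,pts).round(1).tolist())
E
```

```text
0.42 [[330.7, 144.5], [328.9, 58.1], [328.2, 178.8]]
0.52 [[330.8, 134.5], [328.8, 62.8], [328.3, 183.3]]
0.62 [[330.9, 124.2], [328.6, 67.8], [328.3, 187.5]]
```

Emit:
apply_moves --pt "-0.03 0 0.006 0.4 0 -0.2" --pt "-0.035 0 0.009 0 -0.3 0" --pt "-0.035 0 0.009 0 0 0" --pt "-0.035 0 0.009 0 0 0" --pt "-0.03 0 0.007 0 0 0" --pt "-0.011 0 0.002 0 0 0" --pt "0 0 0 0 0 0"

```text
clock: 10.4
position: [0.5902, 0.0777, 0.3387]
tool_rot: [[-0.122, -0.017, 0.992], [-0.992, -0.002, -0.122], [0.004, -1.0, -0.016]]
force: [-0.8, 0.5, -0.5]
width: -0.002
```

```bash
python3 - <<'E'
from h import *
s=arm.get_state();print(s["clock"],inpress(s["position"]),s["force"])
plan(pw(-.040,.119,.278),1)
E
```

```text
10.4 [-0.04271219  0.12031083  0.33874634] [-0.8443436   0.45582811 -0.499376  ]
[[0.001, 0.0607, 0.0037, 0.925, -0.2738, 0.2424]]
```

Wheel at ≈0.525, as wanted. Now down at the left of the pawl ball.

Emit:
apply_moves --pt "0 0.03 0.002 0.9 0 0.2" --pt "0 0.022 0.001 0 0 0" --pt "0 0.009 0 0 0 0" --pt "0 0 0 0 0 0"

```text
clock: 10.9
position: [0.5925, 0.0708, 0.2777]
tool_rot: [[-0.129, 0.002, 0.992], [-0.992, -0.001, -0.129], [0.001, -1.0, 0.002]]
force: [-0.5, 0.1, 0.7]
width: 0.002
```

```bash
python3 - <<'E'
from h import *
s=arm.get_state();print(s["clock"],inpress(s["position"]),s["force"],s["tool_rot"].round(3))
c=arm.camera("wrist");crop(c,200,100,240,300,2,"pics/w11.png")
c=arm.camera("side");crop(c,300,170,130,110,5,"pics/s11.png")
E
```

```text
10.9 [-0.03962145  0.11377523  0.27771505] [-0.50004417  0.12561599  0.68664879] [[-0.129  0.002  0.992]
 [-0.992 -0.001 -0.129]
 [ 0.001 -1.     0.002]]
```

View pics/w11.png

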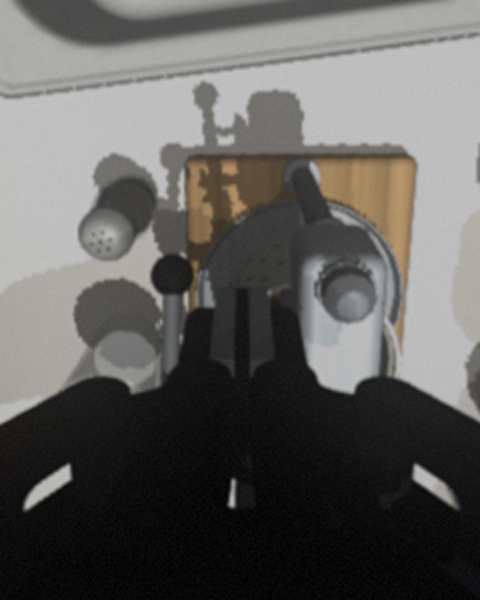

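View pics/s11.png

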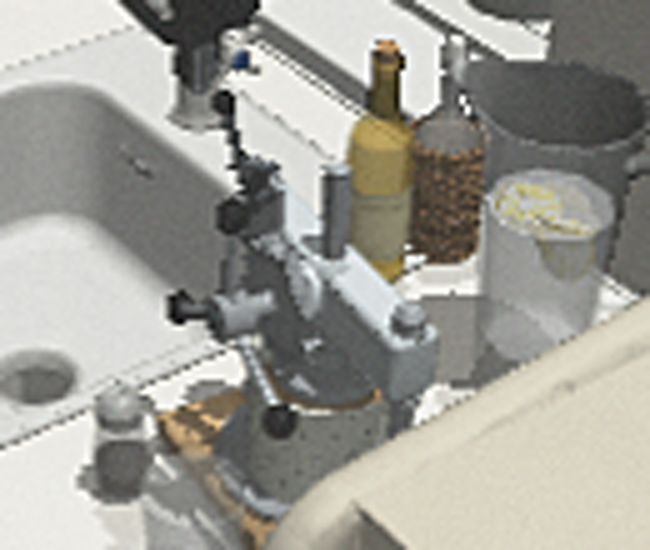

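Emit:
apply_moves --pt "0.006 0 0 0 0 0" --pt "0.006 0 0 0 0 0" --pt "0.006 0 0 0 0 0" --pt "0.006 0 0 0 0 0" --pt "0.006 0 0 0 0 0" --pt "0.006 0 0 0 0 0" --pt "0.006 0 0 0 0 0" --pt "0.006 0 0 0 0 0"

```text
clock: 12.0
position: [0.5872, 0.0201, 0.2805]
tool_rot: [[-0.129, 0.006, 0.992], [-0.992, -0.0, -0.129], [-0.001, -1.0, 0.006]]
force: [-0.6, 1.0, 0.7]
width: 0.001
```

```bash
python3 - <<'E'
from h import *
s=arm.get_state();print(s["clock"],inpress(s["position"]),s["force"])
c=arm.camera("side");crop(c,300,170,130,110,5,"pics/s12.png")
E
```

```text
12.0 [-0.03897834  0.0627164   0.28045437] [-0.61410805  0.9555711   0.7184935 ]
```

View pics/s12.png

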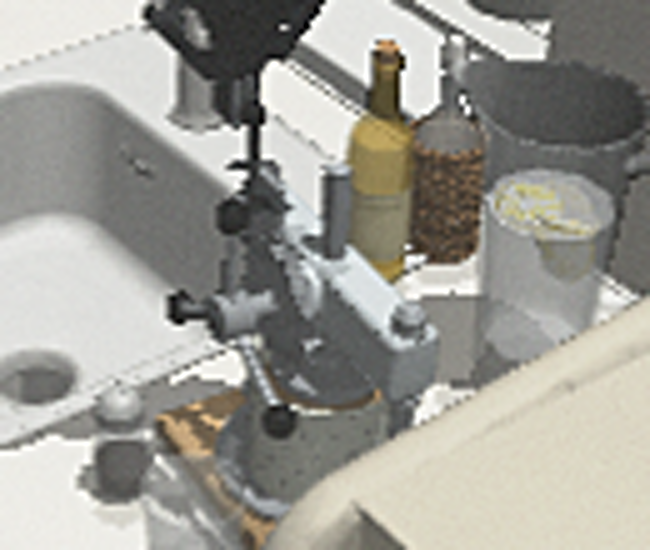

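Pawl about upright; a bit further so it drops.

Emit:
apply_moves --pt "0.005 0 0 0 0 0" --pt "0.005 0 0 0 0 0" --pt "0.004 0 0 0 0 0" --pt "0 0 0 0 0 0" --pt "0 0 0 0 0 0"

```text
clock: 12.68
position: [0.5851, 0.0042, 0.2805]
tool_rot: [[-0.13, 0.006, 0.991], [-0.992, -0.001, -0.13], [-0.0, -1.0, 0.006]]
force: [-0.1, 0.1, -0.1]
width: 0.001
```

```bash
python3 - <<'E'
from h import *
s=arm.get_state();print(s["clock"],inpress(s["position"]),s["force"])
c=arm.camera("side");crop(c,300,170,130,110,5,"pics/s13.png")
E
```

```text
12.675 [-0.03914423  0.04670669  0.28047528] [-0.05925695  0.06080589 -0.10370138]
```

View pics/s13.png

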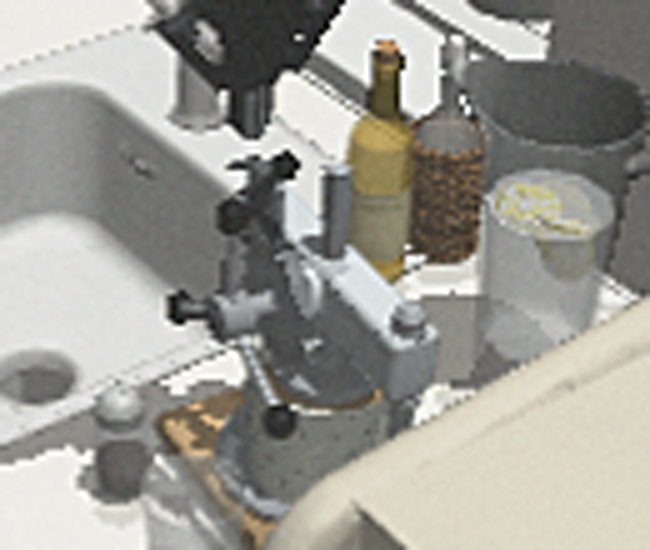

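Emit:
apply_moves --pt "-0.01 -0.01 0 0 0 0" --pt "0 -0.04 0 0 0 0" --pt "0 -0.04 0 0 0 0" --pt "0.03 0 0 0 -0.7 0" --pt "0.035 0 0 0 0 0" --pt "0.035 0 0 0 0 0" --pt "0.02 0 0 0 0 0" --pt "0 0 0 0 0 0"

```text
clock: 13.72
position: [0.5734, -0.0997, 0.3785]
tool_rot: [[-0.109, 0.01, 0.994], [-0.994, 0.001, -0.109], [-0.002, -1.0, 0.01]]
force: [0.2, 0.1, 0.0]
width: -0.0
```

```bash
python3 - <<'E'
from h import *
s=arm.get_state();print(s["clock"],inpress(s["position"]),s["force"])
c=arm.camera("wrist");crop(c,200,0,200,220,2.7,"pics/w14.png")
lat0=.0013
for th in (.42,.52,.62):
    pts=[pw(-.076,lat0-.076*np.cos(np.radians(60+120*k)+th),.18+.076*np.sin(np.radians(60+120*k)+th)) for k in range(3)]
    print(th,proj(c,pts).round(1).tolist())
for a in (0,.07,.15,.3):
    b=np.radians(50)+a; print(a,proj(c,pw(-.039,lat0+.042-.065*np.cos(b),.232+.065*np.sin(b))).round(1))
E
```

```text
13.725 [-0.03858388 -0.05781863  0.37852501] [0.24863295 0.07377562 0.0439453 ]
0.42 [[276.9, 139.0], [286.8, 60.8], [290.3, 172.6]]
0.52 [[276.6, 130.0], [287.5, 65.0], [289.9, 176.8]]
0.62 [[276.3, 120.9], [288.1, 69.6], [289.5, 180.6]]
0 [[319.9 131.9]]
0.07 [[319.9 127.3]]
0.15 [[320.  121.6]]
0.3 [[320.2 109.5]]
```

View pics/w14.png

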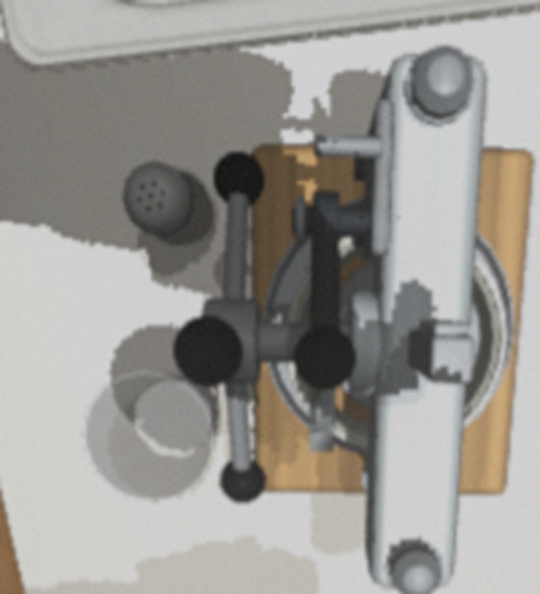

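```bash
python3 - <<'E'
from h import *
print(arm.job_done()); s=arm.get_state();print(s["clock"],s["force"])
E
```

```text
the job is handed in; nothing more can be done
None
the job is handed in; nothing more can be done
```

The press is let off by one notch, and the job was handed in at about 14 s of the 58 s allowed. I used only pushes with the shut fingertips:

1. **Pawl back:** I tipped it onto its rest, where its ball measured 80 mm to the left against 79 mm expected.
2. **Wheel:** I pushed the upper right ball left by one notch.
3. **Pawl down:** I tipped it over again and it dropped into the next tooth gap.

The last wrist picture, taken with the arm clear, put the wheel at about 0.52 rad. It put the pawl at about 0 rad. That assumes a 1.3 mm sideways correction to the press position, which the earlier wrist measurements had shown. The side camera read the wheel slightly higher, about 0.54, which is within picture accuracy.

The highest force I read was about 7 N, while turning the wheel, and readings were only taken at the end of each move. The salt shaker, tumbler and mould look undisturbed in the pictures. I did not measure them, or check the things farther off, which the fingers never came near. No check failed.

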